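# Sort perished clamp cushions from sound ones by squeezing

### The arm

A 6-joint arm with a two-finger parallel gripper is mounted at the origin on a cart in front of the work surface, level with it; the furniture and walls round the work are solid. World frame = base frame: x ahead of the robot, y to its left, z up, the work surface at z = 0. Lengths are in mm, angles in rad, forces in N, time in s.
With the tool pointing down it reaches from about 300 to 775 mm from the base axis. Payload 14.6 kg.
Tool frame: the origin (TCP) lies at the very end of the fingers, on their centre line; the grasp point (between the pads) lies 19 mm behind it (grip_point_offset is the distance from the TCP to the grasp point, in mm); z points along the fingers, y is the line along which they close (so a half turn about z gives the same grasp; the last joint's range is limited). The gripper opens to 94 mm and grips with 3 to 60 N. Pads are 16 mm wide; open, the fingers measure 119 mm over their backs; the gripper's body (75 mm by 177 mm) begins 78 mm behind the grasp point.
Start: joints at [-1.319, 0.3, 1.521, -0, 1.321, -0.067], TCP at [172.378, -522.279, 205.446] pointing down, gripper open.
Joint ranges: [-3.03, 3.03], [-0.79, 2.21], [0.23, 2.52], [-1.04, 4.18], [0, 3.07], [-2.55, 2.55]. Speed limits (rad/s): [2.22, 2.22, 2.57, 3.14, 3.14, 3.14].

### API

Orientations are given as [roll, pitch, yaw] about the fixed x, y, z axes, in that order (R = Rz(yaw) Ry(pitch) Rx(roll)).
In Python, from cell import read_state, camera, camera_info, sign_off, grip_point_offset gives the robot as it stands.
- The arm moves only by the shell command python3 -m handwheel 'ROWS' [FORCE]. ROWS is text: rows parted by semicolons, each of 5 numbers parted by spaces: the shift along the world's x, y, z in units of 40 mm (1.0 is 40 mm), then the turn about the world's z in units of 5 degrees (1.0 is 5 degrees), then the closure, from 0 (fully open) to 1 (shut). In form: dx dy dz yaw gripper; .... A call has 1 to 12 rows; each row shifts and turns the commanded pose from where the row before left it; what a row does not reach is not made up. A row lasts 1/12 s, in which the tool goes at most 41.7 mm and 7.16 degrees, less where a joint would pass 70% of its speed; a pose out of reach is approached as far as the arm can. A call is refused whole if a number of a shift passes 1 or a number of a turn 1, either way. A call with a gripper value outside its range is refused whole. The fingers move at their own pace and stop on an object; FORCE is the grip in N (left out, the last holds). Time passes only in rows, so rows that do not move let the fingers close. It gives the time, the measured TCP pose, the force, the opening and the grip force at its end, in the units of the state.
- read_state(): the state, without advancing time (a new reading comes with each control period).
- camera(name): name is "side" or "top" or "wrist"; returns (picture, depth): 420x560x3 uint8, red, green, blue; 420x560 float32, mm along the optical axis (not along the pixel's ray), 0 where there is no reading.
- camera_info(name): a dict with "intrinsics" (3x3 intrinsics, pixels), "world_from_camera" (4x4, takes a point from camera to world coordinates). Camera axes: x right, y down, z forward; pixel columns grow to the right and rows downward; lengths in mm; the calibration is good to about 2 mm. A picture is of the moment at which its call begins: read the wrist's pose just before it. camera_info takes no time and is no camera call; for the wrist camera it gives the pose at the moment of the call.
- sign_off(): hands the job in; it is judged then, once.
The state is a dict: "clock": time; "joints": joint angles; "qd": joint speeds; "effort": joint torques, N m; "eef_pos": TCP position; "eef_rot": TCP orientation; "wrist_force": force on the tool from outside, world axes, zero at the start; "moment": the same for the moment, N m; "finger_gap": finger opening in mm; "finger_force": force on a finger pad.
Only numpy, scipy, OpenCV 4.12 (cv2) and the standard library are available. Lean on these libraries where they do the work, as an engineer would, in place of code of your own. Each camera call takes 0.05 s, during which the arm holds its last target. There are 200 camera calls.

### The job

Some of the three rubber clamp cushions standing on the wooden board have gone soft: squeeze each between the fingers, never harder than 25 N, to feel whether its rubber is firm or gives way. Set the soft ones down gently, standing upright, in the red scrap tray and the firm ones likewise in the blue keep tray. Do not drop them or slam them into the trays, and leave the pot, bottle, tape measure and tin where they are.

Things in the scene. Friction and masses are not known exactly. Their poses are not given: they have to be found in the camera images.
- stand: low wooden board fixed to the bench, 70 (x) x 320 (y) x 12 mm, three cushions standing on it in a row along its y, 120 mm apart; origin: centre of its underside, z up
- spot_1 (a point): left end of the stand (+y side), on its top face: centre under the foot of the clamp cushion that stands here at the start. The three cushions look alike: grey holder on a 46 (x) x 40 x 6 mm foot, 62 mm tall plus a 5 mm stud, about 0.16 kg; on its +y and -y sides a black rubber pad, 34 wide, 36 tall, centred 41 mm above the underside; 42 mm wide over both pads. Site axes are those of cushion and stand
- spot_2 (a point): middle of the stand: under the second cushion. All pads spring in when squeezed along y. In a firm, sound cushion they give little: the width over the pads falls from 42 to about 40 mm at 10 N a finger and 36 mm at 25 N. In a soft, perished one they sink to their stops, 30 mm wide, from 6 N up. Which spots hold soft ones differs each time; only squeezing tells
- spot_3 (a point): right end of the stand (-y side): under the third cushion, same kind and axes. This point and the other two are fixed to the stand and do not follow the cushions; cushions stand on them within 3 mm and 0.08 rad
- keep_tray: blue shallow tray for the firm, sound cushions, fixed to the bench, 170 (x) x 120 (y) x 18 mm high, walls and floor 4 mm thick; open at the top; inside 162 x 112 mm, room for three cushions along its x axis. Origin: centre of its underside; z up
- scrap_tray: red shallow tray for the soft, perished cushions, fixed to the bench, 170 (x) x 120 (y) x 18 mm high, walls and floor 4 mm thick; open at the top; inside 162 x 112 mm, room for three cushions along its x axis. Origin: centre of its underside; z up
- grease_pot: bystander: white pot with a green lid, 68 mm across, 48 mm tall; origin at the centre of its underside
- oil_bottle: bystander: red bottle with a black spout, 42 mm across, 139 mm tall; origin at the centre of its underside
- tape_measure: bystander: yellow tape measure, 35 x 82 x 63 mm tall; origin at the centre of its underside
- patch_tin: bystander: flat red tin, 46 x 66 x 17 mm; origin at the centre of its underside

How it is judged:
By the outcome, as a careful person would: the job done as asked, in the order asked, and still so for the second after the job is handed in, with the robot touching nothing.
It also fails if it takes over 70 s, if anything falls off the work surface, if the arm or the gripper's body presses on something with over 40 N, if the wrist force passes 120 N, or if a joint passes its speed limit or range.

## Working session

There is one attempt and no reset: what is moved stays moved. The work goes in short steps, Python scripts to look and compute and a shell command to move; the robot and the scene stay as the last step left them, time stands still between calls to the robot, and variables do not carry over. Pictures are saved under pics/ and viewed, at most 10 in all, crops included, and the job is handed in when it is done.

```bash
mkdir -p pics; python3 - <<'E'
from cell import *
import cv2,numpy as np
for n in("top","side"):
    p,d=camera(n); cv2.imwrite(f"pics/{n}0.png",p[:,:,::-1]); np.savez(f"pics/{n}0.npz",p=p,d=d)
    i=camera_info(n);print(n,np.round(i["intrinsics"],1).tolist(),np.round(i["world_from_camera"],3).tolist())
print(read_state(),grip_point_offset)
E
```

```text
top [[392.5, 0.0, 279.4], [0.0, 392.5, 214.7], [0.0, 0.0, 1.0]] [[0.027, -0.997, 0.073, 483.509], [-1.0, -0.028, -0.003, -8.137], [0.005, -0.073, -0.997, 945.337], [0.0, 0.0, 0.0, 1.0]]
side [[520.6, 0.0, 284.8], [0.0, 520.6, 218.8], [0.0, 0.0, 1.0]] [[0.998, 0.031, -0.045, 611.101], [0.055, -0.575, 0.816, -1149.28], [-0.0, -0.818, -0.576, 857.782], [0.0, 0.0, 0.0, 1.0]]
{'clock': 0.1, 'joints': array([-1.31857657e+00,  3.00432270e-01,  1.52149820e+00,  2.53990421e-05,
        1.32068634e+00, -6.65958701e-02]), 'qd': array([-0.00139305, -0.00043484, -0.00084396, -0.00112675, -0.00204114,
       -0.00116575]), 'effort': array([-6.56856116e-06, -5.32643294e+01, -3.53284836e+01,  7.09174946e-02,
        2.34395522e-02, -5.91219737e-05]), 'eef_pos': array([ 172.34294802, -522.06517435,  204.94268457]), 'eef_rot': array([-3.14057240e+00, -9.27024008e-05,  3.18809283e-01]), 'wrist_force': array([ 0.35040623,  0.60534357, -0.3531498 ]), 'moment': array([ 0.0530009 , -0.02272714, -0.04416258]), 'finger_force': 0.0, 'finger_gap': 94.10388188949298} 18.8
```

View pics/top0.png

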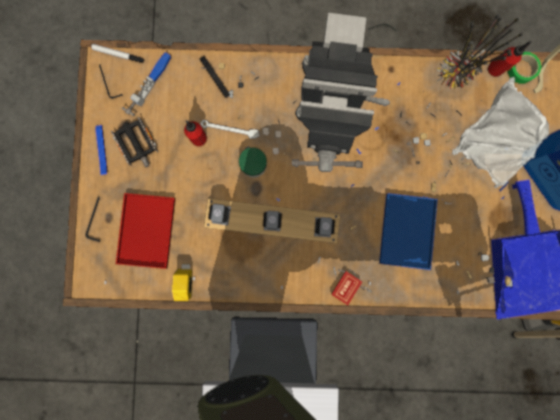

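View pics/side0.png

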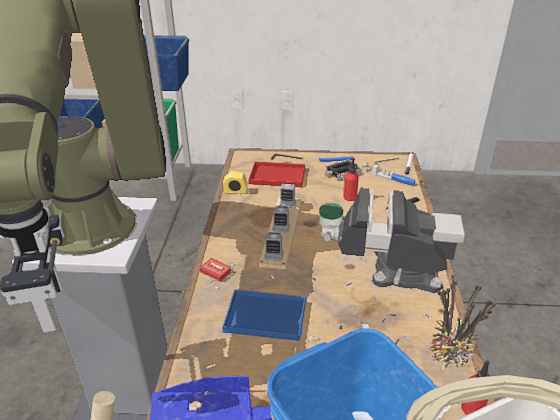

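The top view shows cushions at about (218,213), (272,220) and (325,227), the red tray at (146,230) and the blue tray at (409,231). The vise is behind them at (335,110), and the pot is at (252,160). The side view agrees.

```bash
cat > h.py <<'E'
import numpy as np,cv2
from cell import *
def ray(n,uv,z,info=None):
    i=info or camera_info(n);K=i["intrinsics"];T=i["world_from_camera"]
    uv=np.atleast_2d(uv).astype(float)
    r=(T[:3,:3]@np.linalg.inv(K)@np.c_[uv,np.ones(len(uv))].T).T
    o=T[:3,3];return o+r*((z-o[2])/r[:,2])[:,None]
def cloud(n,d,info=None):
    i=info or camera_info(n);K=np.array(i["intrinsics"]);T=np.array(i["world_from_camera"])
    v,u=np.mgrid[:d.shape[0],:d.shape[1]]
    c=np.stack([(u-K[0,2])/K[0,0]*d,(v-K[1,2])/K[1,1]*d,d],-1)
    return c@T[:3,:3].T+T[:3,3]
E
python3 - <<'E'
from h import *
f=np.load("pics/top0.npz");p,d=f["p"],f["d"]
W=cloud("top",d)
hsv=cv2.cvtColor(p,cv2.COLOR_RGB2HSV)
def quad(m,z,name):
    c=max(cv2.findContours(m.astype(np.uint8),0,1)[0],key=cv2.contourArea)
    w=ray("top",c[:,0,:],z)[:,:2].astype(np.float32)
    print(name,cv2.minAreaRect(w))
U,V=np.meshgrid(range(560),range(420))
H,S,Vv=[hsv[...,k] for k in range(3)]
quad(((H<8)|(H>172))&(S>150)&(U>100)&(U<185)&(V>185)&(V<275),18,"red")
quad((H>95)&(H<125)&(S>100)&(U>370)&(U<445)&(V>185)&(V<275),18,"blue")
for u,v in((218,213),(272,220),(325,227)):
    b=(abs(U-u)<16)&(abs(V-v)<16)
    t=b&(W[...,2]>60)
    print(t.sum(),np.round(W[t].mean(0),1),np.round(np.percentile(W[t][:,2],[5,50,95])))
    quad(t,74,"cush")
# heights of surroundings, on board height
m=(W[...,2]>6)&(W[...,2]<30)&(U>200)&(U<345)&(V>195)&(V<245)
quad(m|((W[...,2]>=30)&(abs(V-220)<22)&(U>205)&(U<340)),12,"board")
for n,(u0,u1,v0,v1) in dict(pot=(235,270,145,178),tape=(168,195,265,302),bottle=(182,208,95,148),tin=(330,365,265,305),vise=(288,395,10,175)).items():
    w=W[v0:v1,u0:u1];w=w[(w[...,2]>14)]
    print(n,np.round(np.percentile(w,[3,97],axis=0)).tolist(),w[:,2].max())
E
```

```text
red ((506.50323486328125, 305.4422607421875), (121.44640350341797, 169.68417358398438), 86.25662994384766)
blue ((521.9212646484375, -315.6112365722656), (118.93753051757812, 165.6191864013672), 84.73208618164062)
325 [547.2 125.6  82.9] [68. 72. 77.]
cush ((548.2332763671875, 126.99130249023438), (42.48898696899414, 40.01743698120117), 83.44190216064453)
318 [536.3   5.8  75.3] [68. 73. 77.]
cush ((537.302001953125, 5.875231742858887), (40.100372314453125, 40.06864547729492), 1.5714051723480225)
322 [ 525.3 -110.6   88.9] [68. 73. 77.]
cush ((526.0993041992188, -113.42179107666016), (37.962745666503906, 42.290809631347656), 1.1713178157806396)
board ((538.4756469726562, 7.1637420654296875), (318.76873779296875, 69.73031616210938), 84.66361999511719)
pot [[642.0, 26.0, 33.0], [701.0, 84.0, 50.0]] 945.3367630067063
tape [[352.0, 190.0, 22.0], [417.0, 223.0, 64.0]] 945.3367630067063
bottle [[714.0, 170.0, 20.0], [748.0, 206.0, 135.0]] 945.3367630067063
tin [[354.0, -199.0, 15.0], [417.0, -143.0, 21.0]] 945.3367630067063
vise [[659.0, -193.0, 60.0], [956.0, -54.0, 183.0]] 945.3367630067063
```

```bash
python3 -m handwheel '0.63 0.73 0 -0.4 0;0.63 0.73 0 -0.4 0;0.63 0.73 0 -0.4 0;0.63 0.73 0 -0.4 0;0.63 0.73 0 -0.4 0;0.63 0.73 0 -0.4 0;0.63 0.73 0 -0.4 0;0.63 0.73 0 -0.4 0;0.63 0.73 0 -0.4 0;0.63 0.73 0 -0.4 0;0.63 0.73 0 -0.4 0;0.63 0.73 0 -0.3 0' 20
python3 -m handwheel '0.63 0.73 0 0 0;0.63 0.73 0 0 0;0 0 0 0 0;0 0 0 0 0'
cat > w.py <<'E'
from h import *
import sys
s=read_state();i=camera_info("wrist");p,d=camera("wrist");cv2.imwrite(f"pics/{sys.argv[1]}.png",p[:,:,::-1])
W=cloud("wrist",d,i);np.savez(f"pics/{sys.argv[1]}.npz",p=p,W=W)
print(np.round(s["eef_pos"],1),np.round(s["eef_rot"],3),s["clock"],np.round(s["joints"],2),np.round(s["wrist_force"],1))
# cushion tops: height band 71..77 within 45 mm of each spot
for c in((549.6,126.7),(538.5,7.2),(527.3,-112.3)):
    m=(abs(W[...,2]-73)<4)&(np.hypot(W[...,0]-c[0],W[...,1]-c[1])<40)&(d>0)
    if m.sum()<200:continue
    q=W[m][:,:2].astype(np.float32);print(c,m.sum(),cv2.minAreaRect(q),np.median(W[m][:,2]))
E
python3 w.py w1
```

```text
clock: 1.1
eef_pos: [475.6, -170.1, 205.3]
eef_rot: [-3.142, 0.0, -0.093]
wrist_force: [-0.2, -0.9, 0.4]
finger_gap: 94.0
finger_force: 0.0
clock: 1.43
eef_pos: [525.6, -112.1, 204.7]
eef_rot: [-3.141, 0.001, -0.088]
wrist_force: [-0.3, -0.4, 0.1]
finger_gap: 94.1
finger_force: 0.0
[ 525.6 -112.1  204.7] [-3.141e+00  1.000e-03 -8.800e-02] 1.4333 [-0.28  0.27  1.56 -0.    1.31  1.38] [-0.3 -0.4  0.1]
(549.6, 126.7) 1593 ((547.5166015625, 129.28944396972656), (42.97495651245117, 40.26769256591797), 84.87423706054688) 73.44009894067216
(538.5, 7.2) 1547 ((536.26806640625, 6.844898223876953), (42.25208282470703, 39.56163787841797), 86.01399230957031) 73.31316208150787
(527.3, -112.3) 1532 ((525.1837158203125, -112.24198150634766), (41.16065216064453, 40.163780212402344), 87.3483657836914) 73.14390279074044
```

View pics/w1.png

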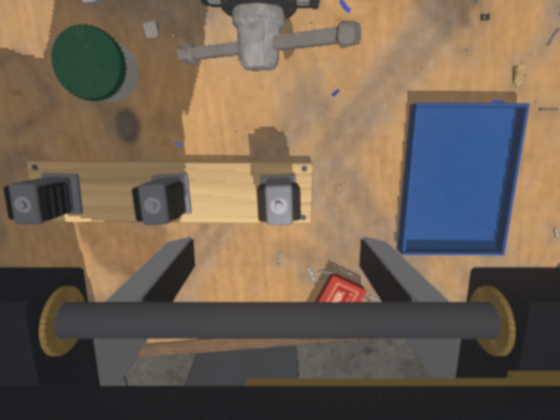

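Cushions are at (525,-112), (536,7) and (547.5,129). In the picture the nearest one is at (279,204) and the blue tray is centred at (463,178). I'll descend on spot 3.

```bash
python3 -m handwheel '0 0 -0.8 0.5 0.2;0 0 -0.8 0 0.4;0 0 -0.8 0 0.4;0 0 -0.7 0 0.4;0 0 -0.6 0 0.4;0 0 -0.4 0 0.4;0 0 -0.17 0 0.4;0 0 0 0 0.4;0 0 0 0 0.4' 10
python3 -m handwheel '0 0 0 0 0.45;0 0 0 0 0.5;0 0 0 0 0.55;0 0 0 0 0.6;0 0 0 0 0.65;0 0 0 0 0.7;0 0 0 0 0.8;0 0 0 0 0.9;0 0 0 0 1;0 0 0 0 1;0 0 0 0 1;0 0 0 0 1' 10
```

```text
clock: 2.23
eef_pos: [525.2, -114.2, 35.4]
eef_rot: [3.141, -0.001, -0.049]
wrist_force: [0.4, 0.8, 0.5]
finger_gap: 56.5
finger_force: 0.0
clock: 3.23
eef_pos: [525.5, -113.6, 35.2]
eef_rot: [3.141, -0.001, -0.048]
wrist_force: [-1.9, 0.6, 6.1]
finger_gap: 29.8
finger_force: 10.0
```

Spot 3 gives way (29.8 mm at 10 N), so it is soft and goes to the red tray.

```bash
python3 -m handwheel '0 0 0 0 1;0 0 0.2 0 1;0 0 0.5 0 1;0 0 0.7 0 1;0 0 0.7 0 1;0 0 0.6 0 1;0 0.2 0.3 0 1;0 0.5 0 0 1;0 0.8 0 0 1;0.1 0.8 0 0 1;0.1 0.8 0 0 1;0.1 0.8 0 0 1' 18
python3 -m handwheel '0.1 0.8 0 -0.2 1;0.1 0.8 0 0 1;0.1 0.8 0 0 1;0.1 0.8 0 0 1;0.1 0.8 0 0 1;0 0.8 0 0 1;0 0.7 0 0 1;0 0.5 0 0 1;0 0.3 0 0 1;0 0 0 0 1;0 0 0 0 1;0 0 0 0 1'
cat > t.py <<'E'
from h import *
i=camera_info("wrist");s=read_state();p,d=camera("wrist");cv2.imwrite("pics/t%d.png"%(s["clock"]*10),p[:,:,::-1])
h=cv2.cvtColor(p,cv2.COLOR_RGB2HSV);H,S=h[...,0],h[...,1];W=cloud("wrist",d,i)
for n,m,c in(("red",((H<8)|(H>172))&(S>140),(506,305)),("blue",(H>95)&(H<125)&(S>100),(522,-316))):
    m=m&(np.hypot(W[...,0]-c[0],W[...,1]-c[1])<125)&(W[...,2]<40)
    if m.sum()>2000:print(n,cv2.minAreaRect(W[m][:,:2].astype(np.float32)),m.sum())
E
python3 t.py; ls pics
```

```text
clock: 4.23
eef_pos: [536.6, 44.5, 154.2]
eef_rot: [-3.142, 0.001, -0.048]
wrist_force: [0.3, -1.2, -1.1]
finger_gap: 29.9
finger_force: 18.0
clock: 5.23
eef_pos: [557.2, 293.4, 154.5]
eef_rot: [3.141, 0.0, -0.066]
wrist_force: [0.0, 0.2, -2.0]
finger_gap: 30.1
finger_force: 18.0
red ((539.1729736328125, 306.37652587890625), (119.06464385986328, 102.85120391845703), 86.39279174804688) 6591
side0.npz
side0.png
t52.png
top0.npz
top0.png
w1.npz
w1.png
```

```bash
python3 -m handwheel '0 0.27 -0.4 0 1;0 0 -0.7 0 1;0 0 -0.7 0 1;0 0 -0.6 0 1;0 0 -0.35 0 1;0 0 -0.15 0 1;0 0 -0.1 0 1;0 0 -0.05 0 1;0 0 -0.05 0 1;0 0 0 0 1;0 0 0 0 1'
```

```text
clock: 6.2
eef_pos: [557.5, 305.4, 31.4]
eef_rot: [-3.141, -0.001, -0.065]
wrist_force: [-0.1, -0.2, -2.3]
finger_gap: 29.6
finger_force: 18.0
```

```bash
python3 -m handwheel '0 0 -0.04 0 1;0 0 -0.03 0 1;0 0 -0.03 0 1;0 0 0 0 1;0 0 0 0 1' 10
```

```text
clock: 6.62
eef_pos: [557.4, 305.4, 27.2]
eef_rot: [-3.141, -0.001, -0.065]
wrist_force: [-1.7, -0.6, 4.2]
finger_gap: 29.6
finger_force: 10.0
```

```bash
python3 -m handwheel '0 0 0 0 0.68;0 0 0 0 0.65;0 0 0 0 0.6;0 0 0 0 0.55;0 0 0 0 0.45;0 0 0 0 0.36;0 0 0 0 0.36;0 0 0.2 0 0.36;0 0 0.5 0 0.36;0 0 0.8 0 0.36;0 0 0.8 0 0.36;0 0 0.8 0 0.36'
python3 -m handwheel '0 -0.4 0 0 0.3;0 -0.8 0 0 0.3;0 -0.8 0 0 0.3;-0.1 -0.9 0 0 0.3;-0.1 -0.9 0 0 0.3;-0.1 -0.9 0 0 0.3;-0.1 -0.9 0 0 0.3;-0.1 -0.9 0 0 0.3;-0.03 -0.6 0 0 0.3;0 -0.36 0 0 0.3;0 0 0 0 0.3;0 0 0 0 0.3'
python3 w.py w2; python3 - <<'E'
from h import *
p,d=camera("top");W=cloud("top",d);m=(W[...,2]>52)&(W[...,2]<90)&(np.hypot(W[...,0]-556,W[...,1]-305)<60)&(d>0)
print(m.sum(),np.median(W[m],axis=0),np.percentile(W[m],[5,95],axis=0))
cv2.imwrite("pics/top2.png",cv2.resize(p[150:300,60:460],None,fx=2,fy=2)[:,:,::-1])
E
```

```text
clock: 7.62
eef_pos: [556.9, 305.2, 152.6]
eef_rot: [3.142, 0.0, -0.065]
wrist_force: [1.0, 0.0, 0.1]
finger_gap: 60.4
finger_force: 0.0
clock: 8.62
eef_pos: [536.0, 6.6, 151.1]
eef_rot: [-3.141, -0.0, -0.067]
wrist_force: [0.3, 0.2, 0.1]
finger_gap: 65.7
finger_force: 0.0
[536.    6.6 151.1] [-3.141 -0.    -0.067] 8.6167 [-0.06  0.32  1.63  0.    1.19  1.58] [0.3 0.2 0.1]
(549.6, 126.7) 2223 ((547.6522827148438, 129.0511932373047), (41.795616149902344, 40.17988586425781), 83.04737091064453) 73.34222770971809
(538.5, 7.2) 2176 ((536.2281494140625, 7.577959060668945), (40.92523956298828, 40.529415130615234), 87.40113830566406) 73.18944289605034
325 [557.00562524 301.83613645  64.31757355] [[540.72087747 284.82103277  58.25135544]
 [574.63930349 322.94362268  68.16105313]]
```

View pics/top2.png

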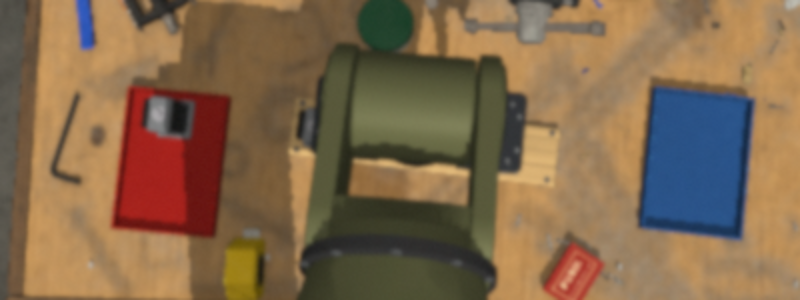

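The first cushion stands upright in the back of the red tray, at crop pixel (168,115). Next is spot 2.

```bash
python3 -m handwheel '0 0.02 -0.5 0 0.36;0 0 -0.7 0 0.4;0 0 -0.7 0 0.4;0 0 -0.55 0 0.4;0 0 -0.3 0 0.4;0 0 -0.15 0 0.4;0 0 0 0 0.4;0 0 0 0 0.4' 10
python3 -m handwheel '0 0 0 0 0.45;0 0 0 0 0.5;0 0 0 0 0.55;0 0 0 0 0.6;0 0 0 0 0.65;0 0 0 0 0.7;0 0 0 0 0.8;0 0 0 0 0.9;0 0 0 0 1;0 0 0 0 1;0 0 0 0 1;0 0 0 0 1' 10
```

```text
clock: 9.38
eef_pos: [536.6, 8.0, 35.6]
eef_rot: [-3.142, -0.001, -0.065]
wrist_force: [-0.3, 0.2, -0.9]
finger_gap: 56.7
finger_force: 0.0
clock: 10.38
eef_pos: [536.4, 7.6, 35.4]
eef_rot: [3.142, -0.001, -0.065]
wrist_force: [-2.5, -0.8, 6.7]
finger_gap: 39.6
finger_force: 10.0
```

Spot 2 is firm (39.6 mm at 10 N), so it goes to the blue tray.

```bash
python3 -m handwheel '0 0 0 0 1;0 0 0.2 0 1;0 0 0.5 0 1;0 0 0.7 0 1;0 0 0.7 0 1;0 0 0.6 0 1;0 -0.2 0.3 0 1;0 -0.5 0 0 1;0 -0.8 0 0 1;0.1 -0.8 0 0 1;0.1 -0.8 0 0 1;0.1 -0.8 0 0 1' 18
python3 -m handwheel '0.1 -0.8 0 -0.3 1;0.1 -0.8 0 0 1;0.1 -0.8 0 0 1;0.1 -0.7 0 0 1;0.06 -0.5 0 0 1;0 -0.3 0 0 1;0 -0.18 0 0 1;0 0 0 0 1;0 0 0 0 1'
python3 t.py; python3 - <<'E'
from h import *
f=np.load("pics/w1.npz");p,W=f["p"],f["W"]
h=cv2.cvtColor(p,cv2.COLOR_RGB2HSV);H,S=h[...,0],h[...,1]
m=(H>95)&(H<125)&(S>100)&(np.hypot(W[...,0]-522,W[...,1]+316)<125)
print(cv2.minAreaRect(W[m][:,:2].astype(np.float32)))
E
```

```text
clock: 11.38
eef_pos: [547.8, -149.7, 155.2]
eef_rot: [-3.142, -0.0, -0.065]
wrist_force: [0.8, 0.7, -2.3]
finger_gap: 37.8
finger_force: 18.0
clock: 12.13
eef_pos: [566.4, -310.7, 154.7]
eef_rot: [-3.141, 0.0, -0.091]
wrist_force: [-0.1, 0.3, -0.8]
finger_gap: 37.4
finger_force: 18.0
blue ((532.3049926757812, -318.0672912597656), (118.03399658203125, 154.18641662597656), 85.11043548583984) 7265
((523.8485107421875, -316.2519226074219), (120.189697265625, 172.8937225341797), 84.85462951660156)
```

```bash
python3 -m handwheel '0 -0.23 -0.4 0 1;0 0 -0.7 0 1;0 0 -0.7 0 1;0 0 -0.6 0 1;0 0 -0.35 0 1;0 0 -0.15 0 1;0 0 -0.1 0 1;0 0 -0.05 0 1;0 0 -0.05 0 1;0 0 0 0 1;0 0 0 0 1'
python3 -m handwheel '0 0 -0.03 0 1;0 0 -0.03 0 1;0 0 -0.02 0 1;0 0 0 0 1;0 0 0 0 1' 10
```

```text
clock: 13.1
eef_pos: [566.7, -320.9, 31.5]
eef_rot: [3.141, -0.001, -0.091]
wrist_force: [0.1, -0.0, -1.4]
finger_gap: 37.4
finger_force: 18.0
clock: 13.52
eef_pos: [566.4, -320.7, 27.4]
eef_rot: [-3.142, -0.0, -0.091]
wrist_force: [-0.4, -0.2, -1.2]
finger_gap: 39.3
finger_force: 10.0
```

```bash
python3 -m handwheel '0 0 -0.02 0 1;0 0 0 0 1;0 0 0 0 1'
```

```text
clock: 13.77
eef_pos: [566.5, -320.8, 27.4]
eef_rot: [3.141, -0.0, -0.091]
wrist_force: [-3.5, 0.9, 6.0]
finger_gap: 39.5
finger_force: 10.0
```

```bash
python3 -m handwheel '0 0 0 0 0.55;0 0 0 0 0.53;0 0 0 0 0.5;0 0 0 0 0.45;0 0 0 0 0.4;0 0 0 0 0.36;0 0 0 0 0.36;0 0 0.2 0 0.36;0 0 0.5 0 0.36;0 0 0.8 0 0.36;0 0 0.8 0 0.36;0 0 0.8 0 0.36'
python3 -m handwheel '0 0.4 0 0 0.3;0 0.8 0 0 0.3;-0.05 0.9 0 0 0.3;-0.1 0.9 0 0 0.3;-0.1 0.9 0 0 0.3;-0.1 0.9 0 0 0.3;-0.1 0.9 0 0 0.3;0 0.9 0 0 0.3;0 0.9 0 0 0.3;0 0.9 0 0 0.3;0 0.9 0 0 0.3;0 0.9 0 0 0.3'
python3 -m handwheel '0 0.6 0 0 0.3;0 0.3 0 0 0.3;0 0.15 0 0 0.3;0 0 0 0 0.3;0 0 0 0 0.3'
python3 w.py w3; python3 - <<'E'
from h import *
p,d=camera("top");W=cloud("top",d)
for c in((556,305),(567,-320)):
    m=(W[...,2]>52)&(W[...,2]<90)&(np.hypot(W[...,0]-c[0],W[...,1]-c[1])<60)&(d>0)
    print(m.sum(),np.median(W[m],axis=0))
E
```

```text
clock: 14.77
eef_pos: [566.2, -320.6, 152.7]
eef_rot: [3.142, -0.0, -0.091]
wrist_force: [0.5, -0.1, -0.2]
finger_gap: 60.4
finger_force: 0.0
clock: 15.77
eef_pos: [548.1, 89.1, 151.5]
eef_rot: [-3.141, -0.001, -0.091]
wrist_force: [0.3, -0.5, -0.2]
finger_gap: 65.6
finger_force: 0.0
clock: 16.18
eef_pos: [548.5, 128.3, 150.7]
eef_rot: [3.141, -0.0, -0.092]
wrist_force: [0.3, -0.5, 0.3]
finger_gap: 65.7
finger_force: 0.0
[548.5 128.3 150.7] [ 3.141 -0.    -0.092] 16.1833 [ 0.16  0.38  1.55 -0.    1.22  1.83] [ 0.3 -0.5  0.3]
(549.6, 126.7) 2192 ((547.75732421875, 129.60275268554688), (41.09251403808594, 40.49549865722656), 83.82172393798828) 73.26827999307554
0 [nan nan nan]
330 [ 566.82995435 -317.70336469   64.63527299]
  return _methods._mean(a, axis=axis, dtype=dtype,
  ret = um.true_divide(
```

```bash
python3 -m handwheel '-0.02 0.02 -0.5 -0.15 0.36;0 0 -0.7 0 0.4;0 0 -0.7 0 0.4;0 0 -0.55 0 0.4;0 0 -0.3 0 0.4;0 0 -0.14 0 0.4;0 0 0 0 0.4;0 0 0 0 0.4' 10
python3 -m handwheel '0 0 0 0 0.45;0 0 0 0 0.5;0 0 0 0 0.55;0 0 0 0 0.6;0 0 0 0 0.65;0 0 0 0 0.7;0 0 0 0 0.8;0 0 0 0 0.9;0 0 0 0 1;0 0 0 0 1;0 0 0 0 1;0 0 0 0 1' 10
```

```text
clock: 16.95
eef_pos: [548.2, 129.9, 36.1]
eef_rot: [-3.141, -0.001, -0.105]
wrist_force: [-0.1, -0.1, 0.7]
finger_gap: 56.8
finger_force: 0.0
clock: 17.95
eef_pos: [548.0, 130.1, 35.8]
eef_rot: [-3.141, -0.001, -0.104]
wrist_force: [-2.0, -1.4, 6.5]
finger_gap: 39.4
finger_force: 10.0
```

Spot 1 is firm too (39.4 mm at 10 N), so it goes to the front slot of the blue tray.

```bash
python3 -m handwheel '0 0 0 0 1;0 0 0.2 0 1;0 0 0.5 0 1;0 0 0.7 0 1;0 0 0.7 0 1;0 0 0.6 0 1;0 -0.2 0.3 0 1;0 -0.5 0 0 1;0 -0.8 0 0 1;-0.1 -0.8 0 0 1;-0.15 -0.8 0 0 1;-0.15 -0.8 0 0.15 1' 18
python3 -m handwheel '-0.15 -0.8 0 0.1 1;-0.2 -0.8 0 0 1;-0.2 -0.8 0 0 1;-0.2 -0.8 0 0 1;-0.2 -0.8 0 0 1;-0.15 -0.8 0 0 1;-0.1 -0.8 0 0 1;0 -0.7 0 0 1;0 -0.5 0 0 1;0 -0.3 0 0 1;0 0 0 0 1;0 0 0 0 1'
```

```text
clock: 18.95
eef_pos: [530.7, -27.6, 154.5]
eef_rot: [-3.142, 0.001, -0.091]
wrist_force: [1.1, -1.1, -1.4]
finger_gap: 37.3
finger_force: 18.0
clock: 19.95
eef_pos: [483.2, -309.6, 154.5]
eef_rot: [-3.141, 0.001, -0.083]
wrist_force: [-0.7, 0.6, -1.2]
finger_gap: 37.5
finger_force: 18.0
```

```bash
python3 -m handwheel '0 -0.07 -0.4 0 1;0 0 -0.7 0 1;0 0 -0.7 0 1;0 0 -0.6 0 1;0 0 -0.35 0 1;0 0 -0.15 0 1;0 0 -0.1 0 1;0 0 -0.05 0 1;0 0 -0.05 0 1;0 0 0 0 1;0 0 0 0 1'
python3 -m handwheel '0 0 -0.03 0 1;0 0 -0.03 0 1;0 0 -0.02 0 1;0 0 0 0 1;0 0 0 0 1' 10
```

```text
clock: 20.87
eef_pos: [483.9, -312.8, 31.8]
eef_rot: [3.141, -0.001, -0.083]
wrist_force: [-0.6, 0.6, -1.4]
finger_gap: 37.2
finger_force: 18.0
clock: 21.28
eef_pos: [483.6, -312.7, 27.9]
eef_rot: [-3.142, -0.0, -0.083]
wrist_force: [-0.2, -1.1, -0.9]
finger_gap: 39.6
finger_force: 10.0
```

```bash
python3 -m handwheel '0 0 -0.02 0 1;0 0 0 0 1;0 0 0 0 1'
python3 -m handwheel '0 0 0 0 0.55;0 0 0 0 0.53;0 0 0 0 0.5;0 0 0 0 0.45;0 0 0 0 0.4;0 0 0 0 0.36;0 0 0 0 0.36;0 0 0.2 0 0.36;0 0 0.5 0 0.36;0 0 0.8 0 0.36;0 0 0.8 0 0.36;0 0 0.8 0 0.36'
python3 -m handwheel '0 0.4 0.3 0 0.3;0 0.8 0 0 0.3;0 0.8 0 0 0.3;0 0.8 0 0 0.3;0 0.8 0 0 0.3;0 0.8 0 0 0.3;0 0.4 0 0 0.3;0 0 0 0 0.3;0 0 0 0 0.3'
python3 - <<'E'
from h import *
p,d=camera("top");cv2.imwrite("pics/top3.png",cv2.resize(p[80:310,60:460],None,fx=2,fy=2)[:,:,::-1])
E
```

```text
clock: 21.53
eef_pos: [483.7, -312.8, 27.8]
eef_rot: [3.141, -0.0, -0.083]
wrist_force: [-4.5, 2.2, 6.8]
finger_gap: 39.5
finger_force: 10.0
clock: 22.53
eef_pos: [483.4, -312.5, 153.1]
eef_rot: [3.142, -0.0, -0.083]
wrist_force: [0.0, -0.6, 0.6]
finger_gap: 60.2
finger_force: 0.0
clock: 23.28
eef_pos: [483.8, -120.4, 163.7]
eef_rot: [3.141, -0.001, -0.081]
wrist_force: [0.4, -0.5, -0.5]
finger_gap: 66.1
finger_force: 0.0
```

View pics/top3.png

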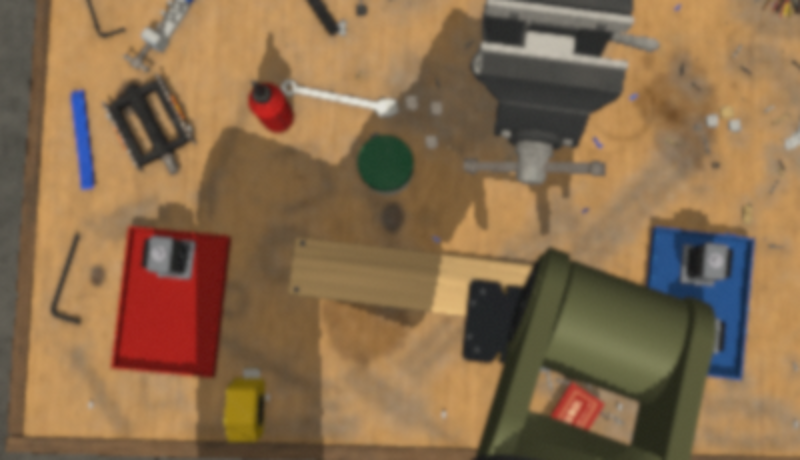

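One cushion stands in the red tray at (168,255) and one in the blue tray at (707,262). The other blue one is partly hidden by the arm at (720,335), and the bystanders have not moved. I'll check the hidden one in the side view.

```bash
python3 - <<'E'
from h import *
p,d=camera("side");cv2.imwrite("pics/side3.png",cv2.resize(p[140:350,180:420],None,fx=2.5,fy=2.5)[:,:,::-1])
E
```

```text
(no output)
```

View pics/side3.png

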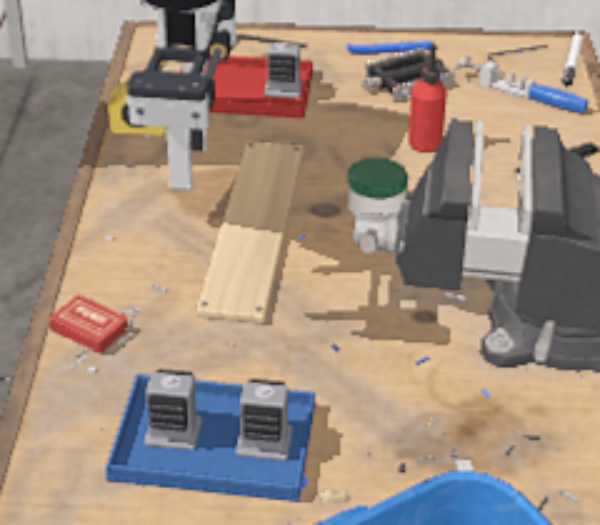

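The side view shows two cushions upright in the blue tray at (172,408) and (265,418), and one upright in the red tray at (283,68).

```bash
python3 -c "from cell import *;print(sign_off())"
```

```text
the job is handed in; nothing more can be done
None
```

I handed the job in with the soft cushion (spot 3) standing in the red scrap tray, the two firm ones (spots 1 and 2) standing in the blue keep tray, and the bystanders where they were.

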